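Load the check balance and hold its sprung cover just below the balance point

TASK

Raise the check balance's sprung cover by its bar past its balance point so that it stands open by itself, then set the largest of the three steel check weights gently and upright on the middle of the sprung pan and let go of it. Then take the cover's bar again, bring the cover back just below its balance point, so that it would fall shut if you let go, and finish while still holding it there. Leave everything else on the table where it is.

Things in the scene. Friction and masses are not known exactly. Their poses are not given: they have to be found in the camera images.
- balance: Check balance, fixed: white open-topped case 180 mm (its x) x 240 mm (its y) x 95 mm high, walls 8 mm, closed by a hinged cover. The well inside, 164 x 224 mm, grey floor 16 mm above the table, holds the round pan. Origin: centre of the case's underside; x points from its front (display, robot side) to its hinge side, z up. The hinge line runs along the rear wall's top, parallel to y.
- cover (a joint): Cover's opening angle, rad: 0 shut (level), 1.57 upright, 1.65 stop. Grey frame with clear pane, 180 x 240 x 10 mm, 0.9 kg, with lift spring. Balance point 1.10 rad (63 deg): below it the cover swings shut, above it swings to its stop and stands. Lifting force at the bar: 2.2 N when shut, falling to 0 at balance. 'Just below' is 0.03 to 0.22 rad below balance: 0.88 to 1.07, middle 0.98.
- cover_bar (a point): Middle of the cover's round steel lifting bar, 12 mm thick, parallel to the case's y, 150 mm clear between its two stalks, 232 mm from the hinge line, 52 mm beyond the cover's edge (46 mm finger gap). Shut, 101 mm above the table; at the stop about 327 mm. Can be pinched from above with a finger on each side (opened at most 60 mm) and turns between them as the cover swings. Moves with the cover.
- cover_hinge (a point): Middle of the cover's hinge line, 96 mm above the table, at x = +90 mm in the case's frame. The bar's axis is 5 mm above the hinge line when shut.
- pan_top (a point): Centre of the top face of the sprung steel pan, a disc of 90 mm diameter and 5 mm thick with a 48 mm engraved ring about its middle, at x = -20 mm, y = 0 in the case's frame. Its top is 35 mm above the table when empty and it moves with the pan.
- pan (a joint): Pan travel in m: 0 = up (empty), grows as it is pressed down, stop at 0.010. The large weight alone sinks it about 4 mm (3 to 5); the spring is 800 N/m after about 1.6 N of preload.
- weight_large_mid (a point): Centre (half-way up, on the axis) of the largest check weight, the one to use: steel cylinder 42 mm diameter, 39 mm high, with a knob 21 mm in diameter on a thin neck above, 56 mm in all, about 0.5 kg. It stands upright on the wooden pad; this point is 28 mm above its foot. Which of the pad's three places it has varies.
- weight_medium_mid (a point): Centre of the medium check weight, same shape, 31 mm diameter, 42 mm high: leave on the pad.
- weight_small_mid (a point): Centre of the small check weight, same shape, 25 mm diameter, 34 mm high: leave on the pad.
- weight_pad: Fixed wooden pad 250 mm (its x) x 85 mm (its y) x 10 mm on which the three weights stand in a row along its x, 78 mm apart. Origin: centre of its underside. There is free room for the fingers on both y sides of each weight.
- pin_tray: Blue open tray 130 x 100 x 35 mm, bystander; origin centre of its underside.
- pin_a: Steel gauge pin 60 mm high standing in the blue tray, bystander; origin at its foot.
- mandrel: Stepped steel mandrel 56 mm diameter, 100 mm high, bystander; origin centre of its underside.
- ring_gauge: Dark steel ring 64 mm diameter, 18 mm high, bystander; origin centre of its underside.
- oil_jar: Amber jar with black cap, 48 mm diameter, 85 mm high, bystander; origin centre of its underside.
- marker: White marker pen 130 mm long, 16 mm diameter, lying on the table, bystander; origin under its middle.
Not all that is in view belongs to the job. Leave any green look-alike of the part that bears weight_large_mid alone.

How it is judged (in metres and radians):
On the way, in this order (a step that is already met when the one before it is completed fails the run):
1. the cover stands open past its balance point by itself, untouched (value of joint cover above 1.25 rad and contact force between the arm and cover below 0.05 N), for 0.3 s.
2. the large weight stands centred on the pan, let go, with the cover still standing open (horizontal distance between weight_large_mid and pan_top below 0.01 m and value of joint pan above 0.002 m and contact force between weight_large and pan above 2 N and angle between weight_large_mid's own z axis and vertical below 0.1 rad and contact force between the arm and weight_large below 0.05 N and linear speed of weight_large below 0.03 m/s and value of joint cover above 1.15 rad), for 0.3 s.
At the end, for the whole second after the job is handed in: The robot's fingers hold the cover still between 0.88 and 1.07 rad, 0.03 to 0.22 rad below its balance point of 1.10; the large weight stands upright, free and at rest within 10 mm of the pan's centre, the pan sunk more than 2 mm under it (value of joint cover between 0.88 and 1.07 rad and velocity of joint cover between -0.08 and 0.08 rad/s and contact force between the fingers and cover above 0.05 N and contact force between weight_large and cover below 0.05 N and horizontal distance between weight_large_mid and pan_top below 0.01 m and value of joint pan above 0.002 m and contact force between weight_large and pan above 2 N and angle between weight_large_mid's own z axis and vertical below 0.1 rad and contact force between the arm and weight_large below 0.05 N and linear speed of weight_large below 0.03 m/s); the arm keeps its last pose, push and grip.
It fails at once if the large weight was dropped or rammed onto the pan (over 40 N) (contact force between weight_large and pan above 40 N).
It fails at once if another thing on the table was moved more than 40 mm (distance of any of weight_medium_mid, weight_small_mid, pin_tray, mandrel, ring_gauge, oil_jar, marker, pin_a from where it was at the start of the episode above 0.04 m).
It also fails if it takes over 64 s, if anything falls off the work surface, if the arm or the gripper's body presses on something with over 40 N, if the wrist force passes 120 N, or if a joint passes its speed limit or range.

ROBOT

A 6-joint arm with a two-finger parallel gripper is mounted at the origin on the work surface. World frame = base frame: x ahead of the robot, y to its left, z up, the work surface at z = 0. Lengths are in mm, angles in rad, forces in N, time in s.
With the tool pointing down it reaches from about 350 to 975 mm from the base axis. Payload 7.1 kg.
Tool frame: the origin (TCP) lies at the very end of the fingers, on their centre line; the grasp point (between the pads) lies 19 mm behind it; z points along the fingers, y is the direction in which the jaws open and shut (so a half turn about z gives the same grasp; the last joint's range is limited). The gripper opens to 88 mm and grips with 3 to 60 N. Pads are 20 mm wide; open, the fingers measure 115 mm over their backs; the gripper's body (75 mm by 178 mm) begins 61 mm behind the grasp point.
Start: joints at [-1.229, 0.423, 1.63, -0, 1.089, -0.019], TCP at [220.656, -584.736, 222.675] pointing down, gripper open.
Joint ranges: [-3, 3], [-0.9, 2.11], [0.09, 2.58], [-1.31, 4.45], [0.11, 2.69], [-2.54, 2.54]. Speed limits (rad/s): [2.39, 2.39, 3.01, 3.14, 3.14, 3.14].

INTERFACE

Orientations are given as a rotation vector (axis times angle).
In Python, from workcell import monitor, vision, order, find_in, regions_of, place_of gives the robot as it stands. The module is installed in compiled form; this text tells all that it offers.
- The arm moves only by the tool carry_out, never from a script. Its argument "targets" is a list of rows, each a list of 3 entries, a list of its own where there are three numbers: the turn, a rotation vector about the world's x, y, z in degrees, then the shift along the world's x, y, z in mm, then the finger opening in mm, from 0 to 87.8. In form: [[[rx, ry, rz], [x, y, z], hand], ...]. A call has 1 to 10 rows; each row is the pose to reach, as a shift and turn from the pose commanded when the call began; what a row does not reach only later rows make up. A row lasts 1/12 s, in which the tool goes at most 41.7 mm and 7.16 degrees, less where a joint would pass 70% of its speed; a pose out of reach is approached as far as the arm can. A call with a gripper value outside its range is refused whole. The fingers move at their own pace and stop on an object; the grip force is fixed at half the most. Time passes only in rows, so rows that repeat a pose let the fingers close. It gives the time, the measured TCP pose, the force and the opening at its end, in the units of the state.
- monitor.get_obs(): the state, without advancing time (a new reading comes with each control period).
- vision.get_image(name): name is "scene" or "top" or "wrist"; returns the picture (420x560x3 uint8, red, green, blue); there is no depth.
- vision.camera_model(name): a dict with "K" (3x3 intrinsics, pixels), "dist" ([k1, k2, p1, p2, k3] as OpenCV has them; the pictures are not rectified), "rvec" (rotation vector, rad) and "tvec" (3), from world to camera coordinates, as OpenCV has them. Camera axes: x right, y down, z forward; pixel columns grow to the right and rows downward; lengths in mm; the calibration is good to about 2 mm. A picture is of the moment at which its call begins: read the wrist's pose just before it. camera_model takes no time and is no camera call; for the wrist camera it gives the pose at the moment of the call.
- order.close_job(): hands the job in, once; it reports no verdict.
Trained networks look in the newest picture that a camera, given by its name, has taken for a name from the list of things; names that differ only in an ending like _2 or _b are one class to them, and where a whole thing is asked for, a point or a joint stands for the part that bears it (a point fixed in the world has none). Each returns a list of dicts, best first, with "confidence" (0 to 1); they miss things now and then, are a little off and sometimes report something else, mostly with a low value. They report only what shows in the picture. A call takes as long as a camera call. They do not tell look-alikes from the thing itself.
- find_in(query, camera): "point" ([x, y, z] in mm, in the coordinates of the camera as it stood for that picture, good to about 4 mm: the middle of the surface that is visible of it).
- regions_of(query, camera): "mask" (420x560 bool, what is visible of it).
- place_of(query, camera): "point" ([x, y, z] in mm, in the coordinates of the camera as it stood for that picture, good to about 4 mm: a listed point, or the origin of a listed thing).
The state is a dict: "t": time; "qpos": joint angles; "qvel": joint speeds; "joint_torque": joint torques, N m; "ee_pos": TCP position; "orientation": TCP orientation; "ft_force": force on the tool from outside, world axes, zero at the start; "moment": the same for the moment, N m; "width": finger opening in mm.
Only numpy, scipy, OpenCV 4.12 (cv2) and the standard library are available. Lean on these libraries where they do the work, as an engineer would, in place of code of your own. Each camera call takes 0.05 s, during which the arm holds its last target.

## Working session

There is one attempt and no reset: what is moved stays moved. The work goes in short steps, Python scripts to look and compute and a tool call to move; the robot and the scene stay as the last step left them, time stands still between calls to the robot, and variables do not carry over. Pictures are saved under pics/ and viewed, and the job is handed in when it is done.

Besides the shell and the picture viewer there is one more tool, called after "Emit:" by a JSON object that holds its "op" and its "data", one argument or row to a line. carry_out: Moves the arm, as the interface text tells. Its arguments: {"type":"object","properties":{"targets":{"type":"array","items":{"type":"array"}}},"required":["targets"]}

```bash
mkdir -p pics; cat > h.py <<'E'
import numpy as np, cv2
from workcell import monitor, vision, order, find_in, regions_of, place_of
def cam(n):
    m=vision.camera_model(n); R=cv2.Rodrigues(np.array(m["rvec"],float))[0]; t=np.array(m["tvec"],float).ravel()
    return np.array(m["K"],float),np.array(m["dist"],float),R,t
def c2w(p,n):
    K,d,R,t=cam(n); return R.T@(np.array(p,float)-t)
def w2p(P,n):
    K,d,R,t=cam(n); return cv2.projectPoints(np.atleast_2d(np.array(P,float)),cv2.Rodrigues(R)[0],t,K,d)[0].reshape(-1,2)
def p2w(px,z,n):
    K,d,R,t=cam(n); u=cv2.undistortPoints(np.array(px,float).reshape(1,1,2),K,d).ravel()
    r=R.T@np.array([u[0],u[1],1]); c=-R.T@t; return c+r*(z-c[2])/r[2]
def snap(n,f):
    im=vision.get_image(n); cv2.imwrite('pics/'+f,im[:,:,::-1]); return im
E
python3 - <<'E'
from h import *
np.set_printoptions(precision=1,suppress=True)
for n in("top","scene"):
    snap(n,n+'0.png')
    for q in["balance","cover_bar","cover_hinge","pan_top","weight_large_mid","weight_medium_mid","weight_small_mid","weight_pad","mandrel","ring_gauge","oil_jar","marker","pin_tray"]:
        for r in place_of(q,n)[:3]:
            P=c2w(r["point"],n); print(n,q,round(r["confidence"],2),P,w2p(P,n)[0])
print(monitor.get_obs())
E
```

```text
top balance 0.94 [573.5  63.    0.8] [242.2 214.1]
top cover_bar 0.97 [423.7  61.7 102.3] [238.6 271.3]
top cover_bar 0.66 [ 744.5 -207.3   -0.4] [349.4 149.5]
top cover_bar 0.19 [602.1 356.1   1.1] [124.8 201.7]
top cover_hinge 0.74 [ 529.4 -324.9   26.9] [400.5 231.3]
top cover_hinge 0.73 [661.3  58.2 102. ] [242.4 169. ]
top weight_large_mid 0.86 [ 610.1 -318.3   40. ] [397.9 197.8]
top weight_large_mid 0.86 [ 617.2 -438.8   29.1] [444.9 196.4]
top weight_large_mid 0.51 [ 589.9 -212.    30.5] [354.2 206.2]
top weight_medium_mid 0.64 [ 449.6 -336.6   31.1] [406.9 263.9]
top weight_medium_mid 0.38 [414.4 353.4  -3.7] [121.7 277.5]
top weight_small_mid 0.19 [ 404.7 -104.3   -1.6] [309.7 283. ]
top weight_pad 0.9 [ 527.1 -325.2   -3.7] [397.8 234. ]
top mandrel 0.79 [604.4 354.6  -0.1] [125.6 200.9]
top mandrel 0.66 [ 402.9 -105.1   -1.5] [310.  283.8]
top mandrel 0.33 [ 743.8 -208.4    0.1] [349.9 149.7]
top ring_gauge 0.95 [399.3 205.3   0. ] [181.9 284.3]
top oil_jar 0.8 [ 744.1 -206.9    0.2] [349.3 149.6]
top marker 0.71 [ 406.9 -104.     2.2] [309.6 282. ]
top pin_tray 0.85 [414
[... 633 characters left out ...]
.4]
scene weight_pad 0.27 [ 406.6 -103.7    2.1] [268.4 206.4]
scene mandrel 0.95 [603.5 356.5  -5.1] [415.7 255.3]
scene ring_gauge 0.61 [397.2 199.5  -3.7] [358.  211.9]
scene oil_jar 0.87 [ 744.4 -210.1    0.2] [215.2 272.8]
scene marker 0.59 [ 406.6 -105.4    0.6] [268.  206.8]
scene pin_tray 0.58 [415.1 350.2   1.5] [404.4 216.5]
{'t': 1.4, 'qpos': array([-1.2,  0.4,  1.6, -0. ,  1.1, -0. ]), 'qvel': array([ 0.,  0., -0., -0.,  0., -0.]), 'joint_torque': array([  0. , -54.5, -27.4,   0.1,   0. ,   0. ]), 'ee_pos': array([ 220.6, -584.7,  222.7]), 'orientation': array([-3.1, -0.6,  0. ]), 'ft_force': array([ 0.7, -0.3, -0.1]), 'moment': array([ 0.,  0., -0.]), 'width': 87.61418776916433}
```

View pics/top0.png

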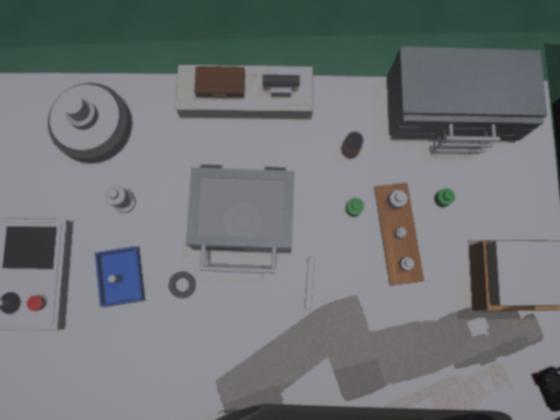

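View pics/scene0.png

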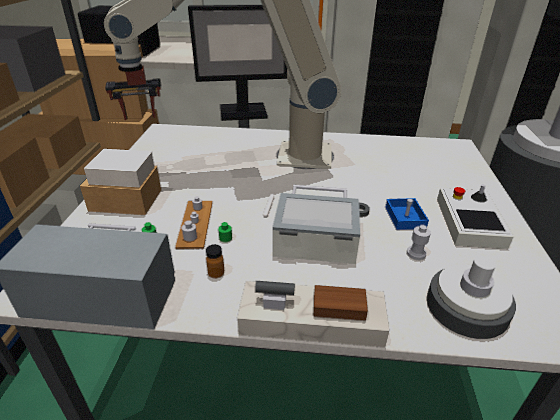

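```bash
python3 - <<'E'
import cv2
i=cv2.imread('pics/top0.png'); cv2.imwrite('pics/c0.png',cv2.resize(i[130:300,330:480],None,fx=3.4,fy=3.4,interpolation=cv2.INTER_CUBIC))
cv2.imwrite('pics/c1.png',cv2.resize(i[140:300,170:310],None,fx=3.6,fy=3.6,interpolation=cv2.INTER_CUBIC))
E
```

```text
(no output)
```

View pics/c0.png

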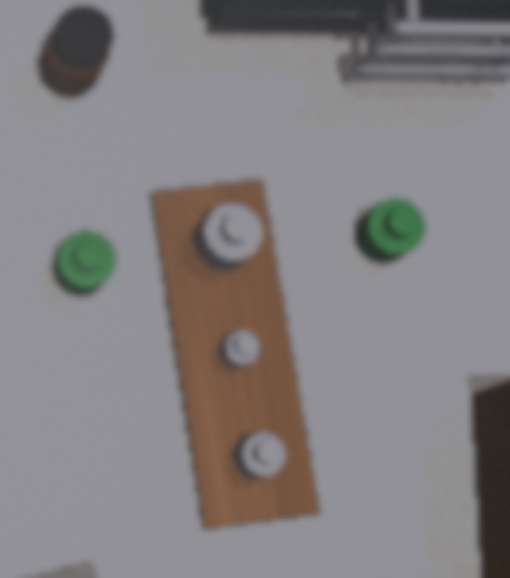

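View pics/c1.png

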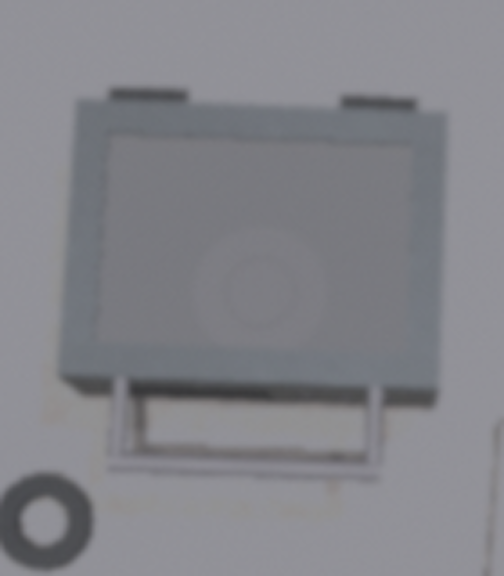

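Candidates for the large weight in the top image are steel (398,199), medium steel (407,264), small steel (401,232), and green look-alikes (355,206) and (445,197). I choose (398,199): it is steel, on the pad, and has the biggest diameter. The crop confirms this. The cover is shut and its bar runs from (201,270) to (275,273).

```bash
python3 - <<'E'
from h import *
np.set_printoptions(precision=1,suppress=True)
for nm,px,z in[("TL",(191.7,167.8),106),("TR",(294.2,171.4),106),("BL",(186.1,244.2),106),("BR",(291.7,247.8),106),("bar1",(200.6,269.7),107),("bar2",(275,272.8),107),("pan",(170+260/3.6,140+292/3.6),35)]:
    print(nm,p2w(px,z,"top"))
# weight silhouette via mask
for n in("top","scene"):
  vision.get_image(n)
  for q in("weight_large_mid","cover_bar"):
    for r in regions_of(q,n)[:3]:
      m=r["mask"]; ys,xs=np.nonzero(m); print(n,q,round(r["confidence"],2),m.sum(),xs.min(),xs.max(),ys.min(),ys.max(),xs.mean(),ys.mean())
  for r in place_of("weight_large_mid",n)[:3]: print(c2w(r["point"],n))
  print(n, w2p([[607,-316,10],[607,-316,66],[607,-316,49]],n))
o=monitor.get_obs(); np.set_printoptions(precision=4); R=cv2.Rodrigues(o["orientation"])[0]; print(R,o['qpos'],o['orientation'])
E
```

```text
TL [661.8 175.6 106. ]
TR [655.7 -62.3 106. ]
BL [483.4 181.1 106. ]
BR [477.2 -57.1 106. ]
bar1 [426.2 146.2 107. ]
bar2 [420.6 -20.  107. ]
pan [549.8  60.3  35. ]
top weight_large_mid 0.86 281 387 406 190 208 396.4697508896797 199.28113879003558
top weight_large_mid 0.64 289 434 453 189 207 443.70242214532874 197.7681660899654
top weight_large_mid 0.57 267 346 363 198 216 354.20973782771534 207.0749063670412
top cover_bar 0.58 8686 186 293 167 272 240.76041906516232 211.2979507253051
[ 613.  -438.3   29.5]
[ 587.6 -211.7   30.4]
[ 608.1 -317.4   42.2]
top [[394.3 201.6]
 [399.4 196.7]
 [397.8 198.2]]
scene weight_large_mid 0.76 257 181 196 221 240 188.49027237354085 230.89105058365757
scene weight_large_mid 0.63 88 143 155 223 231 148.8181818181818 227.5340909090909
scene weight_large_mid 0.53 243 219 232 222 242 225.17283950617283 232.4320987654321
scene cover_bar 0.78 3325 273 359 185 236 317.48300751879697 212.54706766917292
scene cover_bar 0.28 532 205 223 244 277 213.79135338345864 260.92857142857144
[ 605.6 -315.9   40.5]
[ 590.6 -212.6   28.8]
[ 614.  -440.6   30.8]
scene [[190.8 236.6]
 [188.6 221.7]
 [189.3 226.3]]
[[ 0.9356  0.3531 -0.    ]
 [ 0.3531 -0.9356  0.    ]
 [ 0.     -0.     -1.    ]] [-1.229   0.4231  1.6299  0.      1.0886 -0.019 ] [-3.0906 -0.5637  0.    ]
```

Emit:
{"op": "carry_out", "data": {
  "targets": [
    [[0,0,30],[95,300,20],56],
    [[0,0,30],[95,300,20],56],
    [[0,0,30],[95,300,20],56],
    [[0,0,30],[95,300,20],56],
    [[0,0,30],[95,300,20],56],
    [[0,0,30],[95,300,20],56],
    [[0,0,30],[95,300,20],56],
    [[0,0,30],[95,300,20],56],
    [[0,0,67.7],[205,649,20],56],
    [[0,0,67.7],[205,649,20],56]
  ]
}}

```text
t: 2.63
ee_pos: [341.0, -204.0, 243.1]
orientation: [2.645, 1.693, 0.001]
ft_force: [0.9, 0.0, 0.3]
width: 55.8
```

Emit:
{"op": "carry_out", "data": {
  "targets": [
    [[0,0,23.2],[87,268,0],56],
    [[0,0,23.2],[87,268,0],56],
    [[0,0,23.2],[87,268,0],56],
    [[0,0,23.2],[87,268,0],56],
    [[0,0,23.2],[87,268,0],56],
    [[0,0,23.2],[87,268,0],56],
    [[0,0,23.2],[87,268,0],56],
    [[0,0,23.2],[87,268,0],56]
  ]
}}

```text
t: 3.3
ee_pos: [429.5, 67.2, 243.2]
orientation: [2.251, 2.191, 0.004]
ft_force: [-0.2, -1.1, 0.2]
width: 56.0
```

```bash
python3 - <<'E'
from h import *
np.set_printoptions(precision=1,suppress=True)
print(monitor.get_obs()["ee_pos"])
snap("wrist",'w1.png')
for q in("cover_bar","pan_top","cover_hinge","balance"):
  for r in place_of(q,"wrist")[:2]: print(q,r["confidence"],c2w(r["point"],"wrist"))
print(w2p([428.5,64.5,101],"wrist"),w2p([[430,139,101],[426,-11,101]],"wrist"))
E
```

```text
[429.5  67.2 243.2]
cover_bar 0.86 [429.3  60.3 101.2]
cover_hinge 0.74 [654.2  46.3  95.3]
balance 0.61 [566.8  54.   -0.2]
[[282.7 190.6]] [[281.6 104.6]
 [282.6 266.7]]
```

View pics/w1.png

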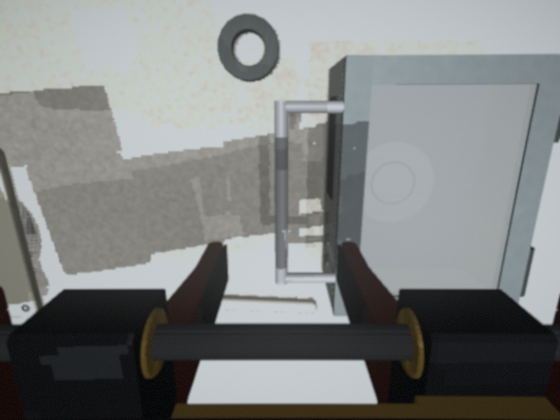

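```bash
python3 - <<'E'
from h import *
np.set_printoptions(precision=1,suppress=True)
for px in((280.5,106),(281.5,190),(282,279)): print(p2w(px,101,"wrist"))
print(p2w((392,182),35,"wrist"))
E
```

```text
[429.1 137.9 101. ]
[427.5  65.1 101. ]
[424.9 -24.2 101. ]
[547.8  54.2  35. ]
```

Emit:
{"op": "carry_out", "data": {
  "targets": [
    [[0,0,0],[-2,-5,-40],56],
    [[0,0,0],[-2,-5,-80],56],
    [[0,0,0],[-2,-5,-115],56],
    [[0,0,0],[-2,-5,-140],56],
    [[0,0,0],[-2,-5,-155],56],
    [[0,0,0],[-2,-5,-161],56],
    [[0,0,0],[-2,-5,-161],8],
    [[0,0,0],[-2,-5,-161],8],
    [[0,0,0],[-2,-5,-161],8],
    [[0,0,0],[-2,-5,-161],8]
  ]
}}

```text
t: 4.38
ee_pos: [426.7, 57.6, 82.9]
orientation: [2.255, 2.185, 0.003]
ft_force: [-1.2, 0.1, -0.7]
width: 32.9
```

Emit:
{"op": "carry_out", "data": {
  "targets": [
    [[0,0,0],[0,0,0],8],
    [[0,0,0],[0,0,0],8],
    [[0,0,0],[0,0,0],8],
    [[0,0,0],[0,0,0],8],
    [[0,0,0],[0,0,0],8]
  ]
}}

```text
t: 4.8
ee_pos: [429.0, 57.8, 82.6]
orientation: [2.252, 2.184, 0.008]
ft_force: [6.3, -2.6, -1.4]
width: 11.4
```

Emit:
{"op": "carry_out", "data": {
  "targets": [
    [[0,0,0],[1.7,0,23.1],8],
    [[0,0,0],[5.6,0,46],8],
    [[0,0,0],[11.8,0,68.3],8],
    [[0,0,0],[20.3,-0.5,89.9],8],
    [[0,0,0],[30.8,-1,110.6],8],
    [[0,0,0],[43.3,-1,130.1],8],
    [[0,0,0],[57.8,-1.5,148.3],8],
    [[0,0,0],[73.9,-2,164.9],8],
    [[0,0,0],[91.7,-2.5,179.8],8],
    [[0,0,0],[91.7,-2.5,179.8],8]
  ]
}}

```text
t: 5.63
ee_pos: [522.7, 55.1, 264.1]
orientation: [2.252, 2.182, 0.009]
ft_force: [5.5, -0.8, -9.6]
width: 11.4
```

```bash
python3 - <<'E'
from h import *
o=monitor.get_obs(); print(o["ee_pos"],o["ft_force"],o["width"])
snap("scene",'s1.png')
E
```

```text
[522.66610475  55.08511794 264.05243666] [ 5.52590469 -0.80241714 -9.56914679] 11.429063384916024
```

View pics/s1.png

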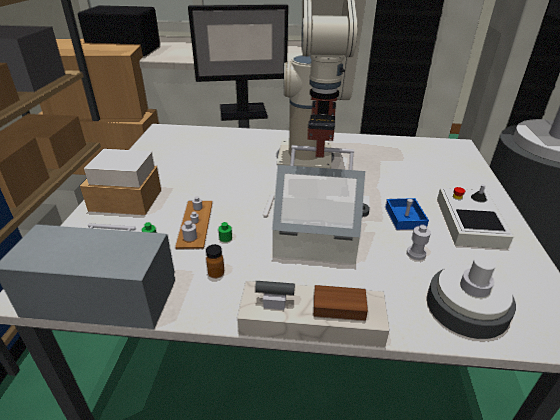

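Emit:
{"op": "carry_out", "data": {
  "targets": [
    [[0,0,0],[19.2,-0.5,13.1],8],
    [[0,0,0],[39.5,-1,24.2],8],
    [[0,0,0],[60.9,-1.5,33.2],8],
    [[0,0,0],[83.1,-2,40.1],8],
    [[0,0,0],[105.8,-2.5,44.7],8],
    [[0,0,0],[128.9,-3,47],8],
    [[0,0,0],[147,-3.5,47],8],
    [[0,0,0],[147,-3.5,47],8]
  ]
}}

```text
t: 6.35
ee_pos: [668.0, 50.8, 309.5]
orientation: [2.254, 2.183, 0.004]
ft_force: [2.2, -3.8, 6.2]
width: 11.4
```

```bash
python3 - <<'E'
from h import *
o=monitor.get_obs(); print(o["ee_pos"],o["ft_force"],o["width"])
snap("scene",'s2.png')
E
```

```text
[668.00521138  50.84131342 309.45906906] [ 2.17018691 -3.82380795  6.16946868] 11.444658088607737
```

View pics/s2.png

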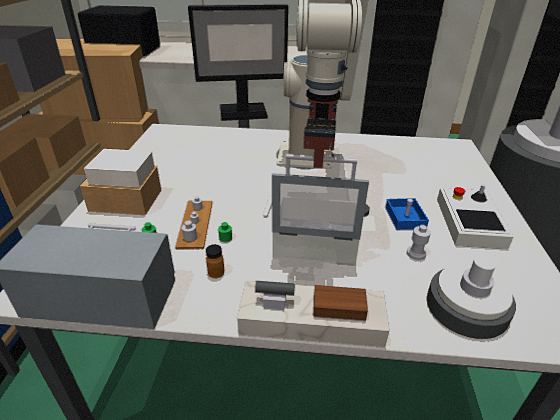

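The scene picture shows the cover upright, with the bar at about (320,160) in the fingers. I'll release it and rise.

Emit:
{"op": "carry_out", "data": {
  "targets": [
    [[0,0,0],[2,0,0],56],
    [[0,0,0],[6,0,0],56],
    [[0,0,0],[10,0,0],56],
    [[0,0,0],[13,0,0],56],
    [[0,0,0],[13,0,0],56],
    [[0,0,0],[13,0,0],56],
    [[0,0,0],[13,0,0],56],
    [[0,0,0],[13,0,20],56],
    [[0,0,0],[13,0,50],56],
    [[0,0,0],[13,0,60],56]
  ]
}}

```text
t: 7.23
ee_pos: [678.4, 52.0, 372.4]
orientation: [2.254, 2.184, 0.006]
ft_force: [0.4, -0.1, 1.2]
width: 56.0
```

```bash
python3 - <<'E'
from h import *
np.set_printoptions(precision=1,suppress=True)
o=monitor.get_obs(); print(o["ee_pos"],o["ft_force"],o["width"],o["qpos"])
snap("wrist",'w3.png')
for n in("wrist","top"):
  if n=="top": snap("top","t3.png")
  for q in("cover_bar","pan_top","cover_hinge","balance"):
    for r in place_of(q,n)[:2]: print(n,q,round(r["confidence"],2),c2w(r["point"],n))
i=cv2.imread('pics/t3.png'); cv2.imwrite('pics/c3.png',cv2.resize(i[110:300,160:320],None,fx=3.1,fy=3.1,interpolation=cv2.INTER_CUBIC))
E
```

```text
[678.4  52.  372.4] [ 0.4 -0.1  1.2] 56.0287673659394 [0.1 0.4 1.3 0.  1.4 0.1]
wrist cover_bar 0.62 [687.7  57.9 329.2]
wrist pan_top 0.87 [547.5  60.3  28.9]
wrist pan_top 0.56 [ 407.2 -107.    -9.7]
wrist cover_hinge 0.93 [655.   54.7  91.7]
wrist cover_hinge 0.65 [ 403.5 -104.2   -6.5]
wrist balance 0.67 [565.7  58.3  -2.7]
top pan_top 0.31 [ 741.5 -208.4   -1.6]
top balance 0.47 [ 529.7 -321.6    0.3]
```

View pics/c3.png

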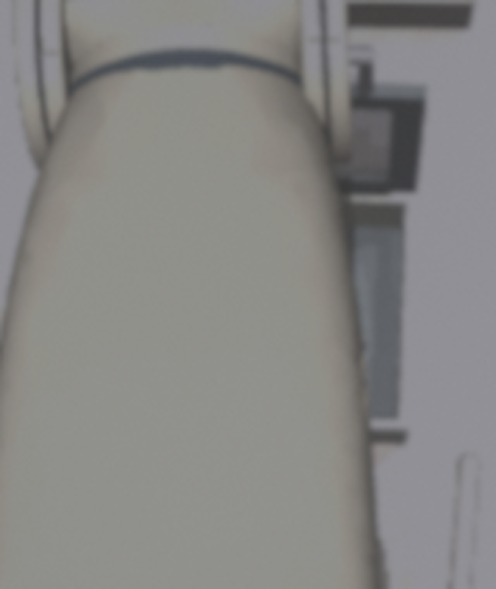

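View pics/w3.png

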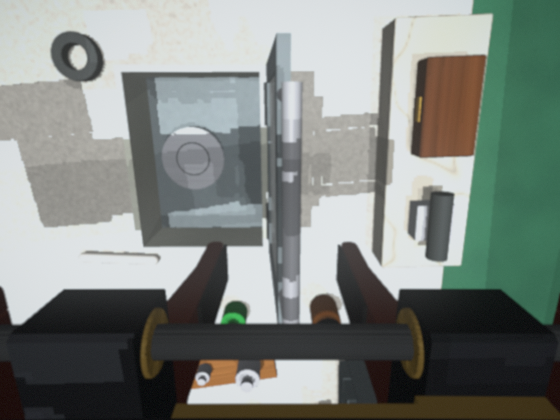

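```bash
python3 - <<'E'
from h import *
np.set_printoptions(precision=1,suppress=True)
print(p2w((193,157),35,"wrist"), p2w((290,150),327,"wrist"),p2w((250,376),62,"wrist"))
E
```

```text
[549.9  62.1  35. ] [683.9 103.  327. ] [ 613.5 -296.    62. ]
```

Emit:
{"op": "carry_out", "data": {
  "targets": [
    [[0,0,-7],[-5,-30,10],62],
    [[0,0,-90],[-71,-330,0],62],
    [[0,0,-90],[-71,-330,0],62],
    [[0,0,-90],[-71,-330,0],62],
    [[0,0,-90],[-71,-330,0],62],
    [[0,0,-90],[-71,-330,-50],62],
    [[0,0,-90],[-71,-330,-120],62],
    [[0,0,-90],[-71,-330,-180],62],
    [[0,0,-90],[-71,-330,-180],62],
    [[0,0,-90],[-71,-330,-180],62]
  ]
}}

```text
t: 8.57
ee_pos: [609.0, -264.8, 215.4]
orientation: [3.109, 0.447, 0.001]
ft_force: [0.6, -0.3, 0.1]
width: 62.0
```

Emit:
{"op": "carry_out", "data": {
  "targets": [
    [[0,0,-18],[-2,-51,-20],62],
    [[0,0,-18],[-2,-51,-20],62],
    [[0,0,-18],[-2,-51,-20],62],
    [[0,0,-18],[-2,-51,-20],62]
  ]
}}

```text
t: 8.9
ee_pos: [606.8, -315.6, 195.3]
orientation: [-3.14, 0.041, 0.003]
ft_force: [0.1, -0.3, 0.5]
width: 61.9
```

```bash
python3 - <<'E'
from h import *
np.set_printoptions(precision=1,suppress=True)
o=monitor.get_obs(); print(o["ee_pos"],o["orientation"])
snap("wrist",'w4.png')
for q in("weight_large_mid",):
    for r in place_of(q,"wrist")[:4]: 
        P=c2w(r["point"],"wrist"); print(q,round(r["confidence"],2),P,w2p(P,"wrist"))
    for r in regions_of(q,"wrist")[:4]: ys,xs=np.nonzero(r["mask"]); print(len(xs),xs.min(),xs.max(),ys.min(),ys.max())
print(w2p([[607,-316,10],[607,-316,66]],"wrist"))
E
```

```text
[ 606.8 -315.6  195.3] [-3.1  0.   0. ]
weight_large_mid 0.91 [ 593.1 -213.9   28.9] [[180.1 204.7]]
weight_large_mid 0.82 [ 609.6 -319.9   38.6] [[286.7 188.6]]
weight_large_mid 0.71 [ 615.7 -435.9   28.4] [[405.7 177.6]]
447 290 317 304 323
1977 382 436 150 196
1792 263 306 162 211
1835 156 206 181 229
[[282.8 185. ]
 [282.9 198.9]]
```

View pics/w4.png

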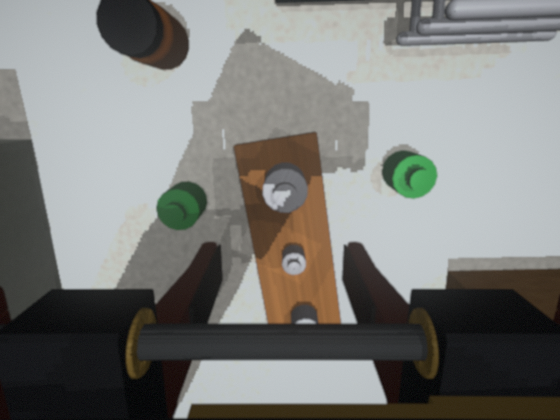

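```bash
python3 - <<'E'
from h import *
np.set_printoptions(precision=1,suppress=True)
i=cv2.imread('pics/w4.png'); cv2.imwrite('pics/c4.png',cv2.resize(i[140:240,220:350],None,fx=5,fy=5,interpolation=cv2.INTER_CUBIC))
print(p2w((284.5,187.5),49,"wrist"),p2w((284,194),66,"wrist"))
E
```

```text
[ 613.3 -317.6   49. ] [ 611.4 -317.    66. ]
```

View pics/c4.png

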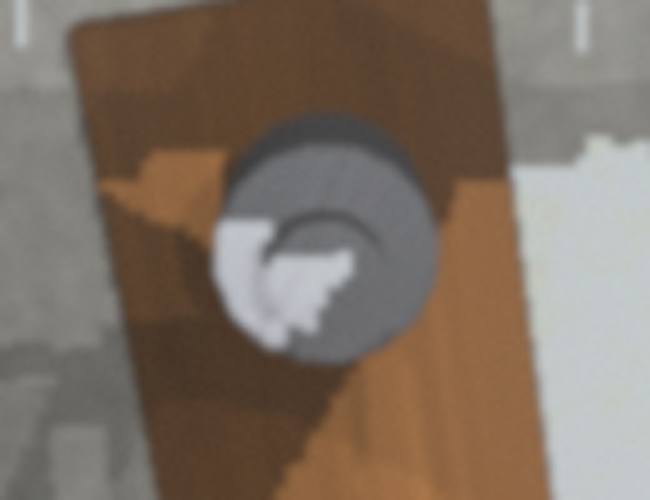

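Emit:
{"op": "carry_out", "data": {
  "targets": [
    [[0,0,0],[3,-2,-40],62],
    [[0,0,0],[3,-2,-80],62],
    [[0,0,0],[3,-2,-120],62],
    [[0,0,0],[3,-2,-150],62],
    [[0,0,0],[3,-2,-168],62],
    [[0,0,0],[3,-2,-175],62],
    [[0,0,0],[3,-2,-175],62],
    [[0,0,0],[3,-2,-175],35],
    [[0,0,0],[3,-2,-175],35],
    [[0,0,0],[3,-2,-175],35]
  ]
}}

```text
t: 9.88
ee_pos: [612.0, -317.1, 24.1]
orientation: [3.14, -0.034, 0.005]
ft_force: [0.1, -0.4, -0.1]
width: 45.4
```

Emit:
{"op": "carry_out", "data": {
  "targets": [
    [[0,0,0],[0,0,0],35],
    [[0,0,0],[0,0,0],35],
    [[0,0,0],[0,0,0],35],
    [[0,0,0],[0,0,0],35]
  ]
}}

```text
t: 10.22
ee_pos: [611.9, -317.4, 24.0]
orientation: [3.14, -0.035, 0.005]
ft_force: [-1.2, -0.7, 6.7]
width: 41.1
```

```bash
python3 - <<'E'
from h import *
np.set_printoptions(precision=2,suppress=True)
K,d,R,t=cam("wrist"); o=monitor.get_obs(); print(-R.T@t-o["ee_pos"], R[2], o["qpos"],o["ft_force"])
E
```

```text
[ 76.69  -2.38 162.02] [-0.28  0.   -0.96] [-0.5   0.76  1.57 -0.    0.82  1.1 ] [-1.15 -0.71  6.71]
```

Emit:
{"op": "carry_out", "data": {
  "targets": [
    [[0,0,0],[0,0,5],35],
    [[0,0,0],[0,0,20],35],
    [[0,0,0],[0,0,50],35],
    [[0,0,0],[0,0,90],35],
    [[0,0,0],[0,0,130],35],
    [[0,0,0],[0,0,150],35],
    [[0,0,0],[0,0,160],35]
  ]
}}

```text
t: 10.8
ee_pos: [612.1, -317.3, 187.1]
orientation: [3.139, -0.035, 0.008]
ft_force: [0.6, -0.4, -4.7]
width: 41.3
```

```bash
python3 - <<'E'
from h import *
np.set_printoptions(precision=2,suppress=True)
o=monitor.get_obs(); print(o["ee_pos"],o["orientation"],o["ft_force"],o["width"])
snap("wrist","w5.png")
for r in place_of("weight_large_mid","wrist")[:4]:
    P=c2w(r["point"],"wrist"); print(round(r["confidence"],2),P-o["ee_pos"],w2p(P,"wrist"))
E
```

```text
[ 612.11 -317.33  187.05] [ 3.14 -0.03  0.01] [ 0.6  -0.4  -4.69] 41.320693781470425
0.94 [-5.29  0.41 11.81] [[280.38 284.96]]
0.73 [ -19.9   103.85 -164.4 ] [[175.77 211.75]]
0.72 [   0.02 -120.46 -162.47] [[407.27 187.17]]
```

View pics/w5.png

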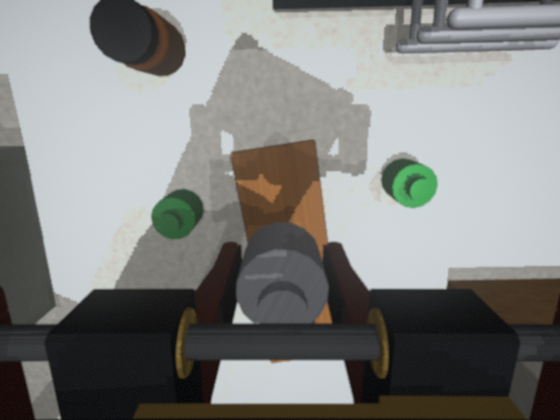

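```bash
python3 - <<'E'
from h import *
o=monitor.get_obs(); e=o["ee_pos"]; i=cv2.imread('pics/w5.png')
a=np.linspace(0,2*np.pi,60)
out=[]
for dx in(0,-3,-6):
    j=cv2.resize(i[200:360,200:360],None,fx=2.5,fy=2.5,interpolation=cv2.INTER_CUBIC)
    for dz,r,c in((-14,21,(0,0,255)),(25,21,(0,255,0)),(42,10.5,(255,255,0))):
        P=np.c_[e[0]+dx+r*np.cos(a),e[1]+r*np.sin(a),np.full(60,e[2]+dz)]
        cv2.polylines(j,[np.int32((w2p(P,"wrist")-200)*2.5)],True,c,1)
    out.append(j)
cv2.imwrite('pics/c5.png',cv2.resize(np.hstack(out),(798,266)))
E
```

```text
(no output)
```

View pics/c5.png

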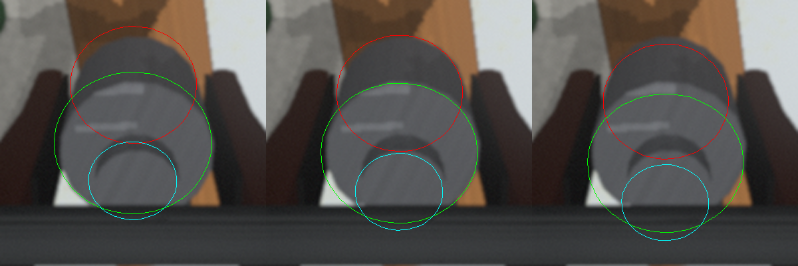

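```bash
python3 - <<'E'
from h import *
o=monitor.get_obs(); e=o["ee_pos"]; i=cv2.imread('pics/w5.png')
a=np.linspace(0,2*np.pi,60)
rows=[]
for f in(-16,-20):
  out=[]
  for dx in(1,-1,-3):
    j=cv2.resize(i[210:340,220:345],None,fx=4,fy=4,interpolation=cv2.INTER_CUBIC)
    for dz,r,c in((f,21,(0,0,255)),(f+39,21,(0,255,0)),(f+56,10.5,(255,255,0))):
        P=np.c_[e[0]+dx+r*np.cos(a),e[1]+r*np.sin(a),np.full(60,e[2]+dz)]
        cv2.polylines(j,[np.int32((w2p(P,"wrist")-[220,210])*4)],True,c,1)
    out.append(j)
  rows.append(np.hstack(out))
cv2.imwrite('pics/c6.png',cv2.resize(np.vstack(rows),(798,560)))
E
```

```text
(no output)
```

View pics/c6.png

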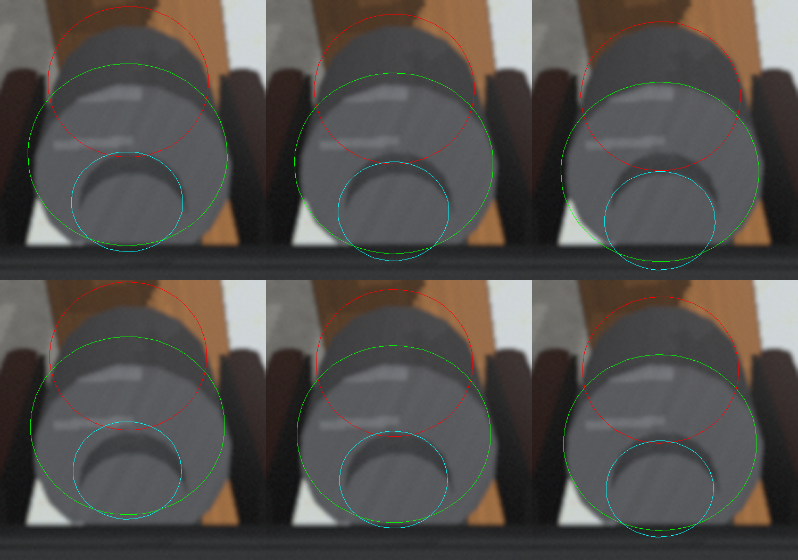

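Emit:
{"op": "carry_out", "data": {
  "targets": [
    [[0,0,7],[-5,5,5],35],
    [[0,0,14],[-15,10,10],35],
    [[0,0,21],[-25,18,10],35],
    [[0,0,28],[-35,26,10],35],
    [[0,0,35],[-45,34,10],35],
    [[0,0,42],[-55,42,10],35],
    [[0,0,49],[-65,50,10],35],
    [[0,0,56],[-65,60,10],35],
    [[0,0,63],[-65,70,10],35],
    [[0,0,70],[-65,80,10],35]
  ]
}}

```text
t: 11.73
ee_pos: [543.6, -235.4, 189.3]
orientation: [-2.585, -1.778, 0.004]
ft_force: [-0.0, -0.4, -4.6]
width: 41.3
```

Emit:
{"op": "carry_out", "data": {
  "targets": [
    [[0,0,7],[0,10,0],35],
    [[0,0,14],[0,20,0],35],
    [[0,0,21],[0,30,0],35],
    [[0,0,28],[0,40,0],35],
    [[0,0,35],[0,50,0],35],
    [[0,0,42],[0,60,0],35],
    [[0,0,49],[0,80,0],35],
    [[0,0,56],[0,100,0],35],
    [[0,0,63],[0,120,0],35],
    [[0,0,70],[0,140,0],35]
  ]
}}

```text
t: 12.57
ee_pos: [543.6, -95.3, 189.4]
orientation: [-1.097, -2.939, 0.001]
ft_force: [0.3, 0.3, -3.9]
width: 41.6
```

Emit:
{"op": "carry_out", "data": {
  "targets": [
    [[0,0,7],[0,20,0],35],
    [[0,0,14],[0,40,0],35],
    [[0,0,21],[0,60,0],35],
    [[0,0,28],[0,80,0],35],
    [[0,0,35],[0,100,0],35],
    [[0,0,40],[0,120,0],35],
    [[0,0,40],[0,140,0],35],
    [[0,0,40],[0,156,0],35],
    [[0,0,40],[0,159,0],35],
    [[0,0,40],[0,159,0],35]
  ]
}}

```text
t: 13.4
ee_pos: [544.1, 63.1, 190.0]
orientation: [-0.032, -3.138, 0.001]
ft_force: [1.2, -1.0, -4.5]
width: 41.2
```

```bash
python3 - <<'E'
from h import *
np.set_printoptions(precision=2,suppress=True)
o=monitor.get_obs(); print(o["t"],o["ee_pos"],o["orientation"],o["ft_force"],o["width"],o["qpos"])
snap("wrist","w7.png")
for q in("weight_large_mid","pan_top","balance"):
  for r in place_of(q,"wrist")[:2]:
    P=c2w(r["point"],"wrist"); print(q,round(r["confidence"],2),P,w2p(P,"wrist"))
snap("scene","s7.png")
E
```

```text
13.4 [544.14  63.09 190.03] [-0.03 -3.14  0.  ] [ 1.17 -0.97 -4.55] 41.24472686541574 [ 0.09  0.35  1.83 -0.    0.97 -1.46]
weight_large_mid 0.85 [ 592.79 -217.02   26.33] [[  6.99 241.12]]
weight_large_mid 0.84 [548.51  58.13 206.69] [[276.11 283.27]]
pan_top 0.61 [550.76  59.47  33.11] [[280.8 196. ]]
balance 0.8 [573.98  57.43   3.39] [[279.58 209.96]]
```

View pics/w7.png

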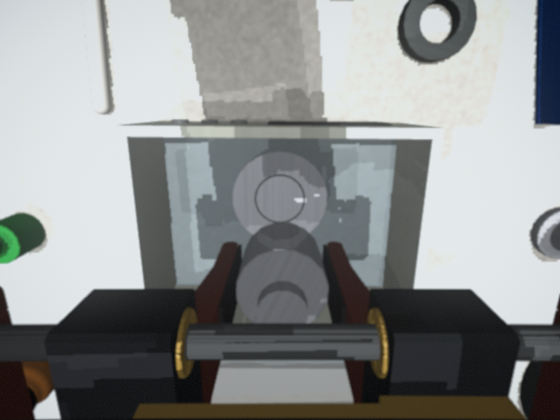

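View pics/s7.png

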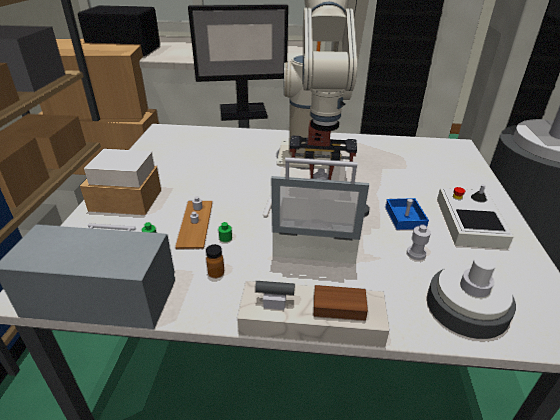

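```bash
python3 - <<'E'
from h import *
np.set_printoptions(precision=1,suppress=True)
a=np.linspace(0,2*np.pi,60);e=monitor.get_obs()["ee_pos"]
print(p2w((279.8,198.5),35,"wrist"),p2w((280,200),35,"wrist"))
i=cv2.imread('pics/w7.png'); j=cv2.resize(i[140:340,210:350],None,fx=4,fy=4,interpolation=cv2.INTER_CUBIC)
def C(x,y,z,r,c): 
    P=np.c_[x+r*np.cos(a),y+r*np.sin(a),np.full(60,z)]; cv2.polylines(j,[np.int32((w2p(P,"wrist")-[210,140])*4)],True,c,1)
x,y,_=p2w((279.8,198.5),35,"wrist")
C(x,y,35,24,(0,0,255));C(x,y,35,45,(0,0,255))
for dz,r in((-16,21),(23,21),(40,10.5)): C(e[0]+3,e[1]-.5,e[2]+dz,r,(0,255,0))
cv2.imwrite('pics/c7.png',cv2.resize(j,(420,600)))
E
```

```text
[553.4  58.4  35. ] [554.9  58.5  35. ]
```

View pics/c7.png

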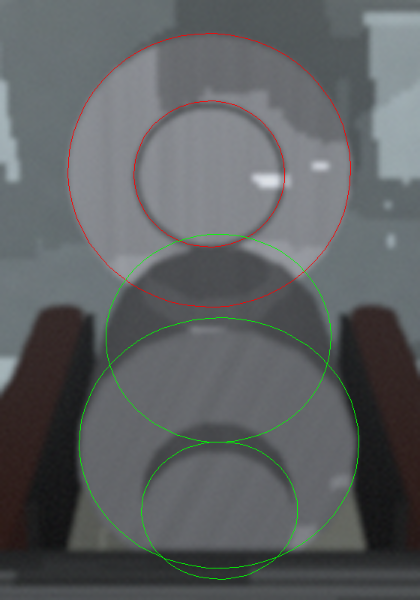

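Emit:
{"op": "carry_out", "data": {
  "targets": [
    [[0,0,0],[4,-2.5,-20],35],
    [[0,0,0],[4,-2.5,-45],35],
    [[0,0,0],[4,-2.5,-70],35],
    [[0,0,0],[4,-2.5,-90],35],
    [[0,0,0],[4,-2.5,-105],35],
    [[0,0,0],[4,-2.5,-115],35],
    [[0,0,0],[4,-2.5,-120],35],
    [[0,0,0],[4,-2.5,-120],35]
  ]
}}

```text
t: 14.32
ee_pos: [549.3, 59.5, 71.1]
orientation: [-0.035, -3.14, 0.0]
ft_force: [-0.6, 0.7, -4.6]
width: 41.5
```

```bash
python3 - <<'E'
from h import *
np.set_printoptions(precision=2,suppress=True)
o=monitor.get_obs(); e=o["ee_pos"]; print(o["t"],o["ee_pos"],o["orientation"],o["ft_force"],o["width"])
i=snap("wrist","w8.png")[:,:,::-1]
a=np.linspace(0,2*np.pi,60)
j=cv2.resize(i[120:340,180:380],None,fx=3,fy=3,interpolation=cv2.INTER_CUBIC)
def C(x,y,z,r,c): 
    P=np.c_[x+r*np.cos(a),y+r*np.sin(a),np.full(60,z)]; cv2.polylines(j,[np.int32((w2p(P,"wrist")-[180,120])*3)],True,c,1)
C(552,60,35,24,(0,0,255));C(552,60,35,45,(0,0,255))
for dz,r in((-16,21),(23,21),(40,10.5)): C(e[0]+3.5,e[1]-1,e[2]+dz,r,(0,255,0))
cv2.imwrite('pics/c8.png',j[:600])
E
```

```text
14.3167 [549.26  59.47  71.15] [-0.04 -3.14  0.  ] [-0.55  0.72 -4.62] 41.48647121547043
```

View pics/c8.png

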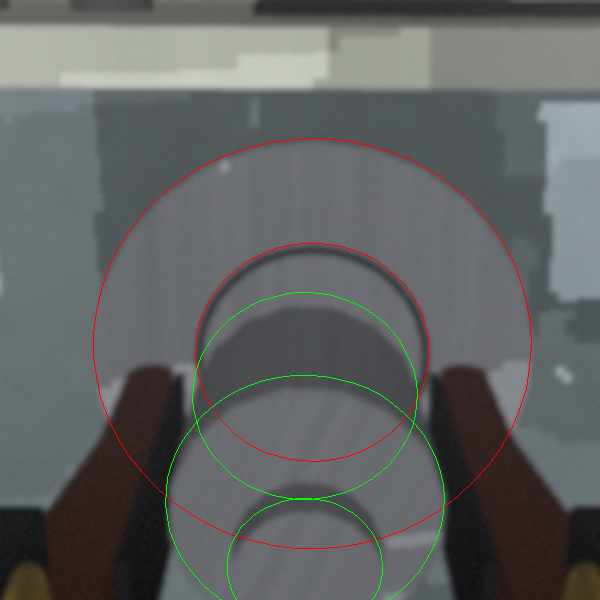

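```bash
python3 - <<'E'
from h import *
a=np.linspace(0,2*np.pi,180);e=monitor.get_obs()["ee_pos"]
def top(x,z,r): return w2p(np.c_[e[0]+x+r*np.cos(a),e[1]-.5+r*np.sin(a),np.full(180,e[2]+z)],"wrist")[:,1].min()
for f in(-12,-14,-16,-18):
  for dx in(2,4,6): print(f,dx,[round(top(dx,f+h,r),1) for h,r in((0,21),(39,21),(56,10.5))])
i=cv2.imread('pics/w8.png'); cv2.imwrite('pics/c9.png',cv2.resize(i[210:330,230:335],None,fx=5,fy=5,interpolation=cv2.INTER_CUBIC))
E
```

```text
-12 2 [np.float64(218.6), np.float64(247.4), np.float64(290.3)]
-12 4 [np.float64(222.2), np.float64(251.8), np.float64(294.9)]
-12 6 [np.float64(225.7), np.float64(256.2), np.float64(299.6)]
-14 2 [np.float64(217.4), np.float64(245.6), np.float64(287.7)]
-14 4 [np.float64(221.0), np.float64(249.9), np.float64(292.2)]
-14 6 [np.float64(224.5), np.float64(254.2), np.float64(296.8)]
-16 2 [np.float64(216.3), np.float64(243.8), np.float64(285.1)]
-16 4 [np.float64(219.8), np.float64(248.1), np.float64(289.6)]
-16 6 [np.float64(223.3), np.float64(252.3), np.float64(294.1)]
-18 2 [np.float64(215.2), np.float64(242.1), np.float64(282.6)]
-18 4 [np.float64(218.6), np.float64(246.3), np.float64(287.1)]
-18 6 [np.float64(222.1), np.float64(250.5), np.float64(291.5)]
```

View pics/c9.png

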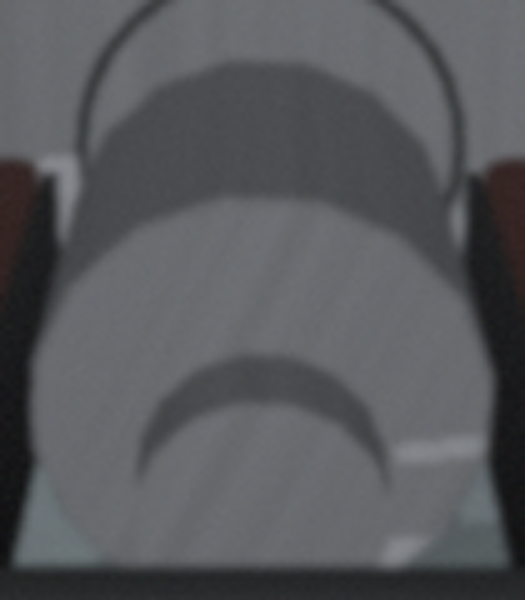

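Emit:
{"op": "carry_out", "data": {
  "targets": [
    [[0,0,0],[-0.5,0.5,-3],35],
    [[0,0,0],[-1,1,-7],35],
    [[0,0,0],[-1.5,1,-10],35],
    [[0,0,0],[-1.5,1,-12],35],
    [[0,0,0],[-1.5,1,-13],35],
    [[0,0,0],[-1.5,1,-14],35],
    [[0,0,0],[-1.5,1,-15],35],
    [[0,0,0],[-1.5,1,-16],35],
    [[0,0,0],[-1.5,1,-16],35]
  ]
}}

```text
t: 15.12
ee_pos: [548.1, 60.9, 55.8]
orientation: [-0.034, -3.141, 0.0]
ft_force: [-0.1, -0.3, -4.6]
width: 41.4
```

Emit:
{"op": "carry_out", "data": {
  "targets": [
    [[0,0,0],[0,0,-1],35],
    [[0,0,0],[0,0,-2],35],
    [[0,0,0],[0,0,-2],35]
  ]
}}

```text
t: 15.37
ee_pos: [548.0, 60.9, 53.7]
orientation: [-0.035, -3.141, 0.0]
ft_force: [-0.8, -0.4, -4.5]
width: 41.5
```

Emit:
{"op": "carry_out", "data": {
  "targets": [
    [[0,0,0],[0,0,-1],35],
    [[0,0,0],[0,0,-2],35],
    [[0,0,0],[0,0,-2],35]
  ]
}}

```text
t: 15.62
ee_pos: [548.0, 60.9, 51.7]
orientation: [-0.035, -3.141, 0.0]
ft_force: [-0.8, 0.2, -4.9]
width: 41.4
```

Emit:
{"op": "carry_out", "data": {
  "targets": [
    [[0,0,0],[0,0,-1],35],
    [[0,0,0],[0,0,-2],35],
    [[0,0,0],[0,0,-2],35]
  ]
}}

```text
t: 15.87
ee_pos: [548.0, 60.9, 49.7]
orientation: [-0.034, -3.141, 0.0]
ft_force: [-0.7, 0.7, -4.7]
width: 41.1
```

Emit:
{"op": "carry_out", "data": {
  "targets": [
    [[0,0,0],[0,0,-1],35],
    [[0,0,0],[0,0,-1],35]
  ]
}}

```text
t: 16.03
ee_pos: [548.2, 60.9, 48.9]
orientation: [0.035, 3.141, 0.0]
ft_force: [0.3, 0.1, -3.5]
width: 41.3
```

Emit:
{"op": "carry_out", "data": {
  "targets": [
    [[0,0,0],[0,0,-1],35],
    [[0,0,0],[0,0,-1],35]
  ]
}}

```text
t: 16.2
ee_pos: [548.3, 60.9, 48.0]
orientation: [0.034, 3.141, -0.0]
ft_force: [-0.3, 0.2, -1.9]
width: 41.8
```

Emit:
{"op": "carry_out", "data": {
  "targets": [
    [[0,0,0],[0,0,-1],35],
    [[0,0,0],[0,0,-1],35]
  ]
}}

```text
t: 16.37
ee_pos: [548.3, 60.9, 47.0]
orientation: [0.035, 3.141, 0.0]
ft_force: [1.1, -1.2, -1.4]
width: 41.5
```

Emit:
{"op": "carry_out", "data": {
  "targets": [
    [[0,0,0],[0,0,-1],35],
    [[0,0,0],[0,0,-1.5],35],
    [[0,0,0],[0,0,-1.5],35]
  ]
}}

```text
t: 16.62
ee_pos: [548.2, 60.9, 45.5]
orientation: [0.035, 3.141, 0.0]
ft_force: [-1.5, -0.2, -0.9]
width: 41.7
```

```bash
python3 - <<'E'
from h import *
i=snap("wrist","w10.png")[:,:,::-1]; cv2.imwrite('pics/c10.png',cv2.resize(i[120:340,180:380],None,fx=2.7,fy=2.7,interpolation=cv2.INTER_CUBIC))
E
```

```text
(no output)
```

View pics/c10.png

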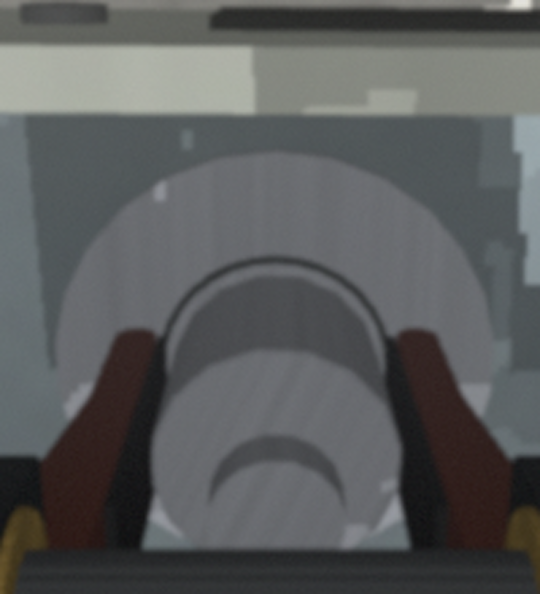

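The weight is on the pan, concentric with the ring to about 1–2 mm. I'll let go and rise.

Emit:
{"op": "carry_out", "data": {
  "targets": [
    [[0,0,0],[0,0,0],44],
    [[0,0,0],[0,0,0],48],
    [[0,0,0],[0,0,0],56],
    [[0,0,0],[0,0,0],62],
    [[0,0,0],[0,0,0],62],
    [[0,0,0],[0,0,0],62],
    [[0,0,0],[0,0,0],62],
    [[0,0,0],[0,0,10],62],
    [[0,0,0],[0,0,25],62],
    [[0,0,0],[0,0,50],62]
  ]
}}

```text
t: 17.5
ee_pos: [546.6, 60.8, 94.8]
orientation: [-0.035, -3.138, 0.001]
ft_force: [0.5, 0.5, 0.5]
width: 61.7
```

Emit:
{"op": "carry_out", "data": {
  "targets": [
    [[0,0,0],[0,0,40],62],
    [[0,0,0],[0,0,80],62],
    [[0,0,0],[0,0,100],62],
    [[0,0,0],[0,0,100],62]
  ]
}}

```text
t: 17.83
ee_pos: [551.2, 61.2, 201.4]
orientation: [0.034, 3.132, 0.001]
ft_force: [-0.0, -0.0, -0.2]
width: 62.2
```

```bash
python3 - <<'E'
from h import *
o=monitor.get_obs(); print(o["t"],o["ee_pos"],o["ft_force"],o["width"])
i=snap("wrist","w11.png")[:,:,::-1]; snap("scene","s11.png")
a=np.linspace(0,2*np.pi,60)
j=cv2.resize(i[100:320,180:380],None,fx=2.7,fy=2.7,interpolation=cv2.INTER_CUBIC)
cv2.imwrite('pics/c11.png',j)
for q in("weight_large_mid","pan_top"):
  for r in place_of(q,"wrist")[:2]: print(q,round(r["confidence"],2),c2w(r["point"],"wrist"))
E
```

```text
17.8333 [551.22076732  61.21498373 201.37326239] [-0.04356411 -0.02483563 -0.21066418] 62.16614987264144
weight_large_mid 0.81 [542.8696991   58.60041467  55.02340307]
weight_large_mid 0.62 [ 587.12330111 -215.57763982   16.66622455]
```

View pics/c11.png

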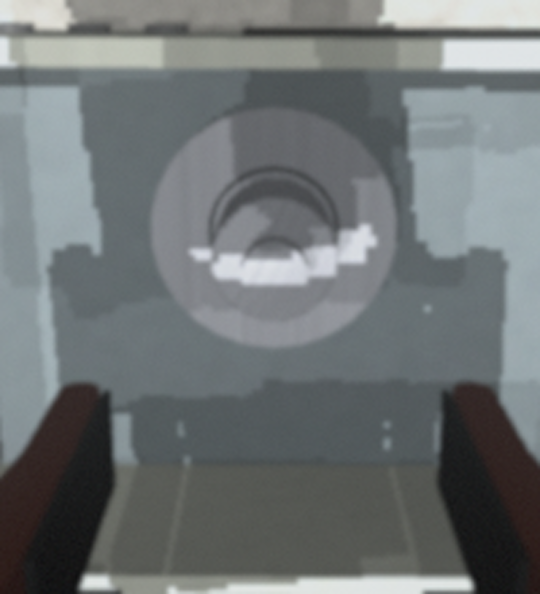

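View pics/s11.png

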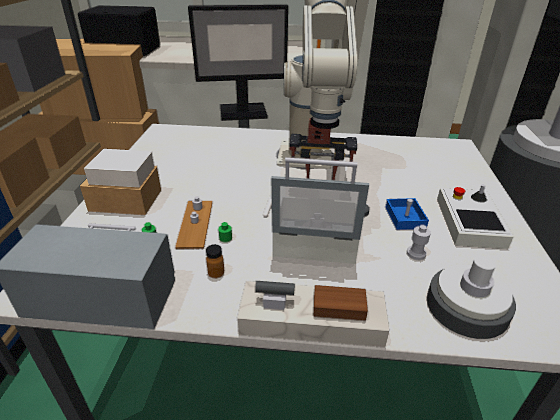

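Emit:
{"op": "carry_out", "data": {
  "targets": [
    [[0,0,-7],[0,0,35],56],
    [[0,0,-14],[0,0,70],56],
    [[0,0,-21],[0,0,105],56],
    [[0,0,-28],[0,0,140],56],
    [[0,0,-35],[0,0,165],56],
    [[0,0,-42],[0,0,178],56],
    [[0,0,-49],[0,0,178],56],
    [[0,0,-56],[20,0,178],56],
    [[0,0,-63],[40,0,178],56],
    [[0,0,-70],[60,-2,178],56]
  ]
}}

```text
t: 18.87
ee_pos: [608.2, 59.1, 371.5]
orientation: [-1.836, -2.546, 0.003]
ft_force: [-0.5, -0.2, -0.9]
width: 56.0
```

Emit:
{"op": "carry_out", "data": {
  "targets": [
    [[0,0,-7],[25,-2,0],56],
    [[0,0,-14],[45,-4,0],56],
    [[0,0,-20],[62,-6,0],56],
    [[0,0,-20],[72,-6,0],56],
    [[0,0,-20],[74,-6,0],56],
    [[0,0,-20],[74,-6,0],56]
  ]
}}

```text
t: 19.37
ee_pos: [681.8, 53.0, 371.6]
orientation: [-2.241, -2.199, 0.003]
ft_force: [-0.7, 0.4, -0.4]
width: 55.8
```

```bash
python3 - <<'E'
from h import *
np.set_printoptions(precision=2,suppress=True)
o=monitor.get_obs(); print(o["t"],o["ee_pos"],o["orientation"],o["ft_force"],o["width"])
i=snap("wrist","w12.png")
for q in("cover_bar",):
  for r in place_of(q,"wrist")[:2]: print(q,round(r["confidence"],2),c2w(r["point"],"wrist"))
print(p2w((290,150),327,"wrist"),p2w((290,290),327,"wrist"))
E
```

```text
19.3667 [681.84  52.96 371.6 ] [-2.24 -2.2   0.  ] [-0.66  0.43 -0.44] 55.84042307386378
[687.64 103.7  327.  ] [686.32   9.83 327.  ]
```

View pics/w12.png

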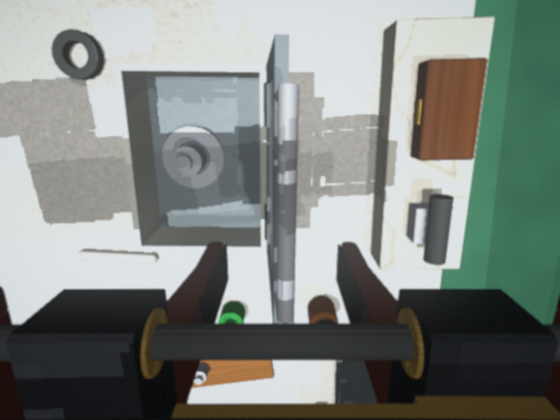

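Emit:
{"op": "carry_out", "data": {
  "targets": [
    [[0,0,0],[2,0,-15],56],
    [[0,0,0],[2,0,-35],56],
    [[0,0,0],[2,0,-52],56],
    [[0,0,0],[2,0,-61],56],
    [[0,0,0],[2,0,-64],56],
    [[0,0,0],[2,0,-64],40],
    [[0,0,0],[2,0,-64],25],
    [[0,0,0],[2,0,-64],8],
    [[0,0,0],[2,0,-64],8],
    [[0,0,0],[2,0,-64],8]
  ]
}}

```text
t: 20.3
ee_pos: [684.5, 52.9, 310.3]
orientation: [2.245, 2.196, 0.002]
ft_force: [-0.3, 0.7, -0.2]
width: 25.8
```

Emit:
{"op": "carry_out", "data": {
  "targets": [
    [[0,0,0],[0,0,0],8],
    [[0,0,0],[0,0,0],8],
    [[0,0,0],[0,0,0],8],
    [[0,0,0],[0,0,0],8],
    [[0,0,0],[0,0,0],8]
  ]
}}

```text
t: 20.72
ee_pos: [684.4, 52.9, 309.7]
orientation: [2.246, 2.196, 0.001]
ft_force: [0.7, -0.7, 1.7]
width: 11.1
```

Emit:
{"op": "carry_out", "data": {
  "targets": [
    [[0,0,0],[-10,0.3,0.7],8],
    [[0,0,0],[-28,0.8,1],8],
    [[0,0,0],[-46.4,1.3,0],8],
    [[0,0,0],[-69.3,2,-3.4],8],
    [[0,0,0],[-91.8,2.5,-9.1],8],
    [[0,0,0],[-113.6,3,-17.1],8],
    [[0,0,0],[-130.4,3.5,-25],8],
    [[0,0,0],[-142,4,-31.3],8],
    [[0,0,0],[-148.5,4,-35.4],8],
    [[0,0,0],[-148.5,4,-35.4],8]
  ]
}}

```text
t: 21.55
ee_pos: [533.1, 57.5, 273.6]
orientation: [-2.244, -2.195, 0.002]
ft_force: [-3.8, 2.9, 5.8]
width: 11.3
```

Emit:
{"op": "carry_out", "data": {
  "targets": [
    [[0,0,0],[0,0,0],8],
    [[0,0,0],[0,0,0],8],
    [[0,0,0],[0,0,0],8],
    [[0,0,0],[0,0,0],8]
  ]
}}

```text
t: 21.88
ee_pos: [535.0, 57.5, 274.7]
orientation: [-2.245, -2.196, 0.0]
ft_force: [-3.8, 3.5, 6.6]
width: 11.3
```

```bash
python3 - <<'E'
from h import *
np.set_printoptions(precision=2,suppress=True)
o=monitor.get_obs(); e=o["ee_pos"]; print(o["t"],e,o["orientation"],o["ft_force"],o["width"])
print("theta", np.arctan2(e[2]+19-96,661-e[0])-np.arctan2(5,232), np.hypot(e[2]+19-96,661-e[0]))
i=snap("wrist","w13.png"); 
for r in place_of("cover_bar","wrist")[:2]: print(round(r["confidence"],2),c2w(r["point"],"wrist"))
snap("scene","s13.png")
for r in place_of("cover_bar","scene")[:2]: print(round(r["confidence"],2),c2w(r["point"],"scene"))
E
```

```text
21.8833 [534.96  57.46 274.73] [-2.24 -2.2   0.  ] [-3.77  3.47  6.61] 11.336702612882771
theta 0.9817746856840766 234.48284936061216
0.77 [536.33  59.18 294.11]
0.88 [533.95  62.53 287.53]
```

View pics/w13.png

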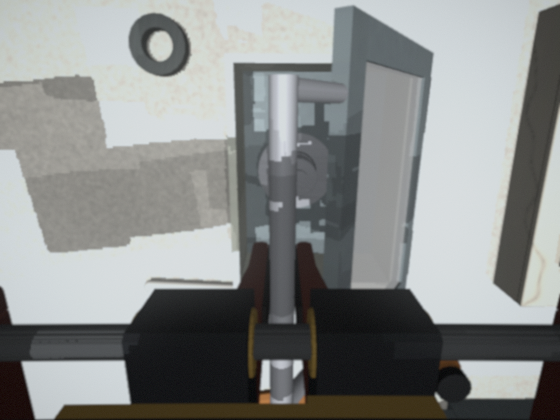

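View pics/s13.png

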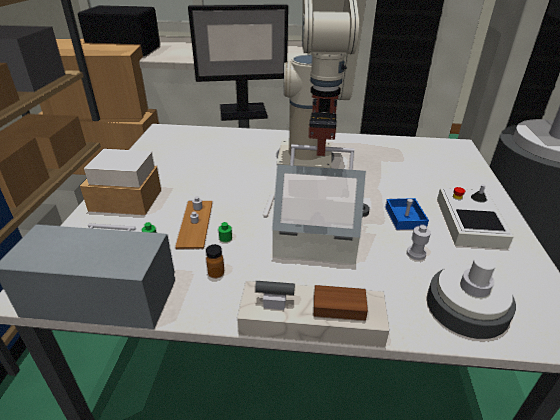

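The wrist view shows the bar held at (283,250) and the weight still on the pan at about (292,165). The angle works out to 0.98 rad. I'll let it settle once more, then hand in.

Emit:
{"op": "carry_out", "data": {
  "targets": [
    [[0,0,0],[0,0,0],8],
    [[0,0,0],[0,0,0],8],
    [[0,0,0],[0,0,0],8],
    [[0,0,0],[0,0,0],8],
    [[0,0,0],[0,0,0],8]
  ]
}}

```text
t: 22.5
ee_pos: [535.0, 57.5, 274.8]
orientation: [-2.245, -2.196, 0.0]
ft_force: [-4.7, 3.1, 7.0]
width: 11.3
```

```bash
python3 - <<'E'
from h import *
o=monitor.get_obs(); print(o["t"],o["ee_pos"],o["ft_force"],o["width"],abs(o["qvel"]).max())
print(order.close_job())
E
```

```text
22.5 [534.97713127  57.45499382 274.75394053] [-4.65080805  3.14730181  7.04639961] 11.26214170249528 0.0015648260850969892
the job is handed in; nothing more can be done
None
```

I handed the job in at 22.5 s with every step done; no verdict is reported, so the results below are from my own checks.

- **Cover opened:** I pinched the bar, raised the cover to its stop and let go. It stayed standing open by itself while I worked on the weight.
- **Weight placed:** I lowered the large steel weight slowly onto the pan until the wrist load eased from about 4.6 N to 0.9 N. In the wrist pictures it stands upright, about 1–2 mm off the pan's ring after release. I did not measure the pan's sink directly.
- **Cover held:** I took the bar again and brought the cover back. The arm pose puts it at about 0.98 rad. The fingers are closed on the bar (11.3 mm opening), and the arm is still, with about 9 N measured at the wrist.
- **Other things on the table:** The last scene picture shows nothing else moved.

**Disagreements:**
- **Network position of the weight:** on the pan it came out about 9 mm off in x. I trusted the image of the ring and the weight's foot instead.
- **Scene camera's bar height:** its last reading was about 6 mm below the one from the arm pose. The cover would still be within range if it were right.

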